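Set the lamp spacing gauge and hold it at the mark

TASK

Take the lamp cap that stands with its rim down (blue flange low, white collar up) and seat it fully home in the round pocket of the lamp spacing gauge, rim down, and let go of it. Then pull the gauge's orange knob outwards against its spring until the yellow pointer is level with the red mark, and hold it there: the program finishes while still holding the knob at the mark. Leave the upside-down spare cap, the paint tin and the screwdriver alone.

Things in the scene. Friction and masses are not known exactly. Their poses are not given: they have to be found in the camera images.
- gauge: Lamp spacing gauge, fixed: aluminium plate 10 mm thick, x -195 to 235, y -55 to 55 mm. At its -x end a wooden pocket block (84 mm square, top 32 mm up); along x a 26 mm steel tube (top 43 mm up, mouth at x = 57 mm); a white scale strip at y = -44 mm (top 16 mm up). Origin on the bench surface below the tube's axis; +x is the way the rod pulls out; z up.
- pocket (a point): Centre of the mouth of the round pocket, in the top face of the pocket block, 32 mm above the bench and 145 mm behind the gauge's origin (x = -145 mm). Pocket 48.5 mm in diameter, 14 mm deep, edge chamfered 2 mm. Axes as the gauge.
- cap_grip (a point): The lamp cap to seat: loose, 50-100 g, 58 mm tall, standing rim down. From below: black rim 44 mm diameter, 10 high, tapered to 39 at its foot; blue flange 60 mm diameter, 5 thick; white collar 30 mm diameter, 43 high. This point is on its axis in the collar, 38 mm above the rim's underside: grip here. z points up. Seated, the flange lies on the block, this point 28 mm above pocket.
- rod (a joint): How far the sprung rod is pulled out of the tube, m: 0 = home against its stop (as found), 0.135 = fully out. The spring pulls it home with about 4 N at 0 and 9 N at 0.12 (40 N/m), plus 0.4 N friction; let go, it runs home.
- knob (a point): Middle of the orange grip knob on the rod's outer end: upright cylinder 24 mm in diameter, 43 to 88 mm above the bench, this point on its axis 66 mm up. Below it a dark block 26 mm square. Grip it from above at any yaw. At home its axis is 40 mm beyond the tube's mouth, 242 mm along the gauge's +x from the pocket's centre; it slides along +x only. Axes as the gauge.
- pointer (a point): Tip of the yellow pointer, which is fixed to the rod under the knob and sticks out 44 mm towards the gauge's -y, ending above the scale strip 24 mm above the bench. Same place along the gauge's x as the knob's axis. Axes as the gauge.
- mark: Red length mark on the white scale strip: a 3 mm wide red line across the strip with a 20 mm red tab beside it on the outer side. Origin on the strip's top face, in the middle of the line's width; x axis as the gauge's. The pointer is at the mark when its x in this frame is 0. The mark is 70 to 120 mm further out than the pointer at home.
- spare: Spare lamp cap of the same kind standing upside down, on its white collar with the black rim up; 58 mm tall, loose. Origin at the centre of its underside. Leave alone.
- tin: Closed steel paint tin with a paper label, 80 mm in diameter, 100 mm tall, loose. Origin at the centre of its underside. Leave alone.
- driver: Screwdriver with a red handle, 190 mm long, lying on the bench along its x. Leave alone.
Things that resemble listed ones, but are neither listed nor needed, are in the scene too. What is shaped like the part that bears cap_grip but purple is not meant.

How it is judged:
By the outcome, as a careful person would: the job done as asked, in the order asked, and still so for the second after the job is handed in, while the arm keeps its last pose, push and grip.
It also fails if it takes over 42 s, if anything falls off the work surface, if the arm or the gripper's body presses on something with over 40 N, if the wrist force passes 120 N, or if a joint passes its speed limit or range.

ROBOT

A 6-joint arm with a two-finger parallel gripper is mounted at the origin on the work surface. World frame = base frame: x ahead of the robot, y to its left, z up, the work surface at z = 0. Lengths are in mm, angles in rad, forces in N, time in s.
With the tool pointing down it reaches from about 275 to 750 mm from the base axis. Payload 10.2 kg.
Tool frame: the origin (TCP) lies midway between the tips of the shut fingers; the grasp point (between the pads) lies 19 mm behind it; z points along the fingers, x is the direction in which the jaws open and shut, and the axes are right-handed (so a half turn about z gives the same grasp; the last joint's range is limited). The gripper opens to 85 mm and grips with 20 to 120 N. Pads are 22 mm wide; open, the fingers measure 114 mm over their backs; the gripper's body (76 mm by 85 mm) begins 54 mm behind the grasp point. The pads swing forward as they close: fully open they stand 13 mm farther back than shut.
Start: joints at [0.914, 0.313, 1.498, -0, 1.331, -0.223], TCP at [220.682, 476.372, 231.294] pointing down, gripper open.
Joint ranges: [-2.94, 2.94], [-0.97, 2.17], [0.19, 2.56], [-1.23, 4.37], [0.02, 3.11], [-2.88, 2.88]. Speed limits (rad/s): [2.39, 2.39, 3.01, 3.14, 3.14, 3.14].

INTERFACE

Orientations are given as a unit quaternion [x, y, z, w].
In Python, from cell import arm, viewer gives the robot as it stands.
- The arm moves only by the tool jog_arm, never from a script. Its argument "targets" is a list of rows, each an object with "gripper": the closure, from 0 (fully open) to 1 (shut); "translation": the shift along the tool's x, y, z in cm, a list of three; "turn": the turn, a rotation vector about the tool's x, y, z in degrees, a list of three. In form: [{"gripper": gripper, "translation": [dx, dy, dz], "turn": [wx, wy, wz]}, ...]. A call has 1 to 20 rows; each row shifts and turns the commanded pose from where the row before left it, along the tool's axes as they then stand; what a row does not reach is not made up. A row lasts 1/10 s, in which the tool goes at most 50 mm and 8.59 degrees, less where a joint would pass 70% of its speed; a pose out of reach is approached as far as the arm can. A call is refused whole if a number of a shift passes 5 or a number of a turn 8.59, either way. A call with a gripper value outside its range is refused whole. The fingers move at their own pace and stop on an object; "newtons" is the grip in N (left out, the last holds). Time passes only in rows, so rows that do not move let the fingers close. It gives the time, the measured TCP pose, the force and the opening at its end, in the units of the state.
- arm.state(): the state, without advancing time (a new reading comes with each control period).
- viewer.snapshot(name): name is "side" or "top"; returns a dict with "color" (384x512x3 uint8, red, green, blue), "intrinsics" (3x3 intrinsics, pixels), "xyz" and "attitude" of the camera in the world. Camera axes: x right, y up, looking along -z (the intrinsics and any distortion apply to the point x, -y, -z); pixel columns grow to the right and rows downward; lengths in mm; the calibration is good to about 2 mm. A picture is of the moment at which its call begins. There is no depth.
- arm.sign_off(): hands the job in, once; it reports no verdict.
The state is a dict: "t": time; "q": joint angles; "joint_velocities": joint speeds; "effort": joint torques, N m; "tcp_pos": TCP position; "tcp_rot": TCP orientation; "force": force on the tool from outside, world axes, zero at the start; "moment": the same for the moment, N m; "grip_width": finger opening in mm.
Only numpy, scipy, OpenCV 4.12 (cv2) and the standard library are available. Lean on these libraries where they do the work, as an engineer would, in place of code of your own. Each camera call takes 0.05 s, during which the arm holds its last target. There are 200 camera calls.

## Working session

There is one attempt and no reset: what is moved stays moved. The work goes in short steps, Python scripts to look and compute and a tool call to move; the robot and the scene stay as the last step left them, time stands still between calls to the robot, and variables do not carry over. Pictures are saved under pics/ and viewed, about 8 in all and at most 12, crops included, and the job is handed in when it is done.

Besides the shell and the picture viewer there is one more tool, called as a command line: name --argument value ..., lists and objects as JSON in quotes. jog_arm: Moves the arm, as the interface text tells. Its arguments: {"type":"object","properties":{"targets":{"type":"array"},"newtons":{"type":"number"}},"required":["targets"]}

```bash
mkdir -p pics; cat > h.py <<'E'
import numpy as np, cv2
from cell import arm, viewer
from scipy.spatial.transform import Rotation as R
def rot(a):
    a=np.array(a,float)
    return R.from_quat(a).as_matrix() if a.size==4 else a.reshape(3,3)
def snap(n,save=None):
    s=viewer.snapshot(n)
    if save: cv2.imwrite(f'pics/{save}.png',cv2.cvtColor(s['color'],cv2.COLOR_RGB2BGR))
    return s
def ray(s,u,v):
    K=np.array(s['intrinsics']); d=np.linalg.inv(K)@[u,v,1]
    return np.array(s['xyz']), rot(s['attitude'])@(d*[1,-1,-1])
def onz(s,u,v,z):
    o,d=ray(s,u,v); return o+d*(z-o[2])/d[2]
def proj(s,p):
    c=rot(s['attitude']).T@(np.array(p)-s['xyz'])*[1,-1,-1]
    q=np.array(s['intrinsics'])@c; return q[:2]/q[2]
E
python3 - <<'E'
from h import *
for n in('top','side'):
    s=snap(n,n+'0'); print(n,[k for k in s],s['intrinsics'],s['xyz'],s['attitude'])
st=arm.state();print(st['tcp_pos'],st['tcp_rot'],st['force'],st['grip_width'],st['t'])
a=[cv2.imread(f'pics/{n}0.png') for n in('top','side')]
E
```

```text
top ['color', 'intrinsics', 'xyz', 'attitude'] [[368.15129929   0.         257.27762136]
 [  0.         368.15129929 198.30937376]
 [  0.           0.           1.        ]] [ 493.56827372   20.7174118  1331.4166349 ] [-0.02735628  0.02934566  0.71290673 -0.70011032]
side ['color', 'intrinsics', 'xyz', 'attitude'] [[409.0949881    0.         264.10432703]
 [  0.         409.0949881  190.4440197 ]
 [  0.           0.           1.        ]] [410.77806644 715.09369389 863.19297458] [-0.04749368  0.35745602  0.92200418 -0.14098876]
[220.54630498 476.19593964 230.81936713] [ 8.42702882e-01  5.38378629e-01 -5.16206932e-04  1.94674525e-04] [-0.2730481  -0.39249086  0.35673546] 85.58298696773399 0.1
```

View pics/top0.png

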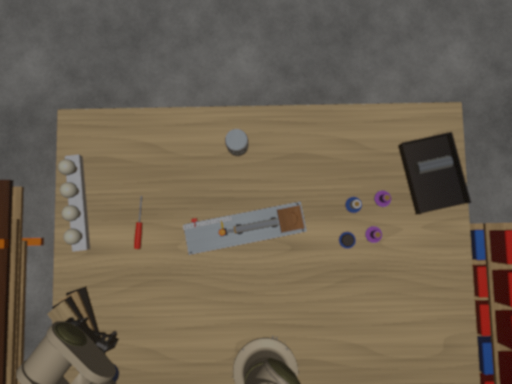

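View pics/side0.png

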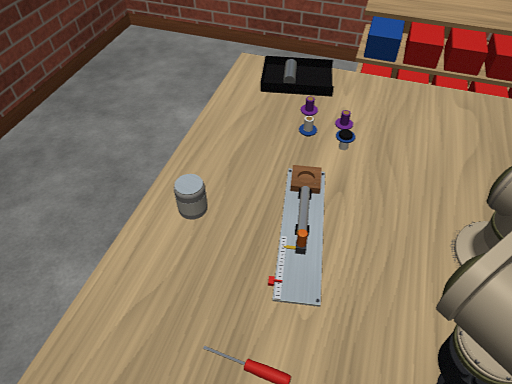

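Top view: blue/white cap at (354,205), and a dark-topped one at (347,240). Purple look-alikes are at (383,199) and (374,235). In the side view the cap with its white collar up is at (308,126) and the black-rim-up spare at (345,138). I take the first as the target and confirm with an enlarged crop while measuring.

```bash
python3 - <<'E'
from h import *
T=snap('top');S=snap('side')
def blobs(s,lo,hi,roi,minA=6,name=''):
    h=cv2.cvtColor(s['color'],cv2.COLOR_RGB2HSV); m=cv2.inRange(h,np.array(lo),np.array(hi))
    k=np.zeros_like(m);x0,y0,x1,y1=roi;k[y0:y1,x0:x1]=m[y0:y1,x0:x1]
    n,l,st,c=cv2.connectedComponentsWithStats(k)
    for i in range(1,n):
        if st[i,4]>=minA: print(name,'c',c[i].round(1),'box',st[i].tolist())
for n,s,r in(('top',T,(170,180,400,260)),('side',S,(260,80,370,310))):
    blobs(s,(100,120,40),(125,255,255),r,name=n+' blue')
    blobs(s,(0,170,100),(4,255,255),r,4,name=n+' red')
    blobs(s,(6,200,130),(15,255,255),r,name=n+' orange')
    blobs(s,(22,150,120),(33,255,255),r,3,name=n+' yellow')
    blobs(s,(5,120,40),(14,220,150),r,40,name=n+' brown')
c=lambda s,x,y,w,h,k:cv2.resize(cv2.cvtColor(s['color'][y:y+h,x:x+w],cv2.COLOR_RGB2BGR),None,fx=k,fy=k,interpolation=cv2.INTER_CUBIC)
A=c(T,335,185,65,65,6);B=c(S,290,85,65,65,6);C=c(T,180,197,130,60,6);D=np.zeros((A.shape[0],A.shape[1]*2,3),np.uint8);D[:360]=C[:, :780]
cv2.imwrite('pics/crop1.png',cv2.resize(np.vstack([np.hstack([A,B]),D[:360]]),None,fx=.79,fy=.79,interpolation=cv2.INTER_AREA))
E
```

```text
top blue c [350.3 205.4] box [346, 198, 12, 14, 53]
top blue c [342.6 235.6] box [340, 233, 8, 8, 11]
top red c [193.2 219.6] box [192, 219, 3, 2, 5]
top brown c [290.1 218.5] box [278, 207, 25, 24, 448]
side blue c [307.4 130.8] box [299, 124, 18, 12, 95]
side blue c [344.9 137.9] box [336, 131, 19, 12, 82]
side red c [272.1 279.7] box [268, 276, 14, 8, 53]
side orange c [302.5 232.5] box [298, 229, 10, 8, 49]
side yellow c [290.2 246.6] box [284, 245, 12, 4, 26]
side brown c [305.7 177.7] box [291, 165, 30, 28, 665]
side brown c [301.6 241. ] box [298, 236, 9, 11, 48]
```

View pics/crop1.png

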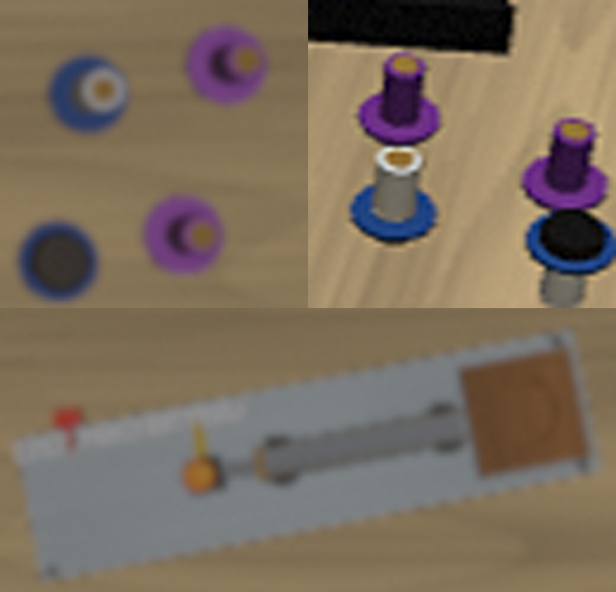

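```bash
python3 - <<'E'
from h import *
T=snap('top');S=snap('side')
f=lambda x,y,ox,oy:((x+.5)/4.74-.5+ox,(y+.5)/4.74-.5+oy)
P=lambda n,v:print(n,np.round(v,1))
P('T flange15',onz(T,*f(89,93,335,185),12.5)); P('T collar58',onz(T,*f(103,90,335,185),58))
P('S collar58',onz(S,*f(93,159,290,85),58)); P('S flange',onz(S,*f(85.5,211,290,85),12.5))
P('T spare',onz(T,*f(58,260,335,185),58));P('S spare',onz(S,*f(264,237,290,85),58))
P('T block cen',onz(T,*f(524.5,412-308,180,197),32)); P('T block mask',onz(T,290.1,218.5,32))
P('T knob',onz(T,*f(200,474-308,180,197),88)); P('S knob top',onz(S,302.5,231.5,88))
P('T mark line',onz(T,*f(71,437-308,180,197),16))
P('T ptr',onz(T,*f(199,430-308,180,197),24)); P('S ptr tip',onz(S,284.5,246.5,24))
# plate corners
for c in((14,438),(572,331),(600,468),(40,580)):P('plate',onz(T,*f(c[0],c[1]-308,180,197),10))
c=cv2.resize(cv2.cvtColor(S['color'][155:310,255:335],cv2.COLOR_RGB2BGR),None,fx=3.8,fy=3.8,interpolation=cv2.INTER_CUBIC)
cv2.imwrite('pics/crop2.png',cv2.resize(c,None,fx=1,fy=1))
E
```

```text
T flange15 [ 572.  -328.7   12.5]
T collar58 [ 571.3 -327.    58. ]
S collar58 [ 570.5 -328.    58. ]
S flange [ 571.6 -329.    12.5]
T spare [ 448.3 -289.4   58. ]
S spare [ 447.6 -283.2   58. ]
T block cen [524.3 -98.9  32. ]
T block mask [524.5 -98.3  32. ]
T knob [483.2 137.7  88. ]
S knob top [483.8 135.6  88. ]
T mark line [512.1 241.1  16. ]
T ptr [515.5 144.1  24. ]
S ptr tip [521.6 146.   24. ]
plate [512.2 285.1  10. ]
plate [ 585.6 -138.5   10. ]
plate [ 481.6 -156.8   10. ]
plate [405.6 265.8  10. ]
```

View pics/crop2.png

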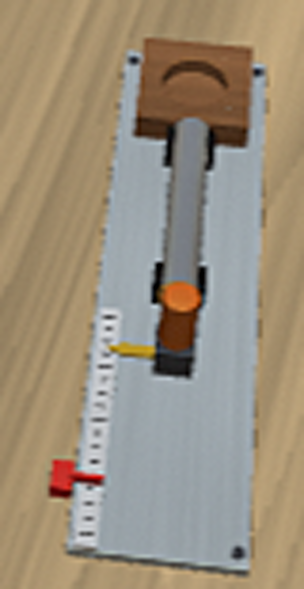

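The target cap is confirmed: white collar up, blue flange low, at about (571,-328). Both views agree to within 2 mm. The pocket is at about (524.5,-98.6), and the gauge +x yaw is about 99.9° from both the plate corners and the pocket-to-knob line. I turn the tool so its y axis runs along gauge -x, then travel.

jog_arm --targets '[{"gripper": 0, "translation": [0, 0, 0], "turn": [0, 0, 7.9]}, {"gripper": 0, "translation": [0, 0, 0], "turn": [0, 0, 7.9]}, {"gripper": 0, "translation": [0, 0, 0], "turn": [0, 0, 7.9]}, {"gripper": 0, "translation": [0, 0, 0], "turn": [0, 0, 7.9]}, {"gripper": 0, "translation": [0, 0, 0], "turn": [0, 0, 7.9]}, {"gripper": 0, "translation": [0, 0, 0], "turn": [0, 0, 7.9]}, {"gripper": 0, "translation": [0, 0, 0], "turn": [0, 0, 7.8]}, {"gripper": 0, "translation": [1, 4, 0], "turn": [0, 0, 0]}, {"gripper": 0, "translation": [1, 4, 0], "turn": [0, 0, 0]}, {"gripper": 0, "translation": [1, 4, 0], "turn": [0, 0, 0]}, {"gripper": 0, "translation": [1, 4, 0], "turn": [0, 0, 0]}, {"gripper": 0, "translation": [1, 4, 0], "turn": [0, 0, 0]}, {"gripper": 0, "translation": [1, 4, 0], "turn": [0, 0, 0]}, {"gripper": 0, "translation": [1, 4, 0], "turn": [0, 0, 0]}, {"gripper": 0, "translation": [1, 4, 0], "turn": [0, 0, 0]}, {"gripper": 0, "translation": [1, 4, 0], "turn": [0, 0, 0]}, {"gripper": 0, "translation": [1, 4, 0], "turn": [0, 0, 0]}]' --newtons 40

```text
t: 2.0
tcp_pos: [388.6, 98.0, 231.5]
tcp_rot: [0.996, 0.087, 0.0, -0.0]
force: [-0.7, 0.5, 0.3]
grip_width: 85.4
```

jog_arm --targets '[{"gripper": 0, "translation": [0.9, 3.76, 0], "turn": [0, 0, 0]}, {"gripper": 0, "translation": [0.9, 3.76, 0], "turn": [0, 0, 0]}, {"gripper": 0, "translation": [0.9, 3.76, 0], "turn": [0, 0, 0]}, {"gripper": 0, "translation": [0.9, 3.76, 0], "turn": [0, 0, 0]}, {"gripper": 0, "translation": [0.9, 3.76, 0], "turn": [0, 0, 0]}, {"gripper": 0, "translation": [0.9, 3.76, 0], "turn": [0, 0, 0]}, {"gripper": 0, "translation": [0.9, 3.76, 0], "turn": [0, 0, 0]}, {"gripper": 0, "translation": [0.9, 3.76, 0], "turn": [0, 0, 0]}, {"gripper": 0, "translation": [0.9, 3.76, 1], "turn": [0, 0, 0]}, {"gripper": 0, "translation": [0.9, 3.76, 2], "turn": [0, 0, 0]}, {"gripper": 0, "translation": [0.8, 3.76, 3], "turn": [0, 0, 0]}, {"gripper": 0, "translation": [0.8, 3.76, 4], "turn": [0, 0, 0]}, {"gripper": 0, "translation": [0, 0, 3.5], "turn": [0, 0, 0]}, {"gripper": 0, "translation": [0, 0, 0], "turn": [0, 0, 0]}]'

```text
t: 3.4
tcp_pos: [567.0, -321.9, 94.7]
tcp_rot: [0.996, 0.086, -0.004, -0.004]
force: [-0.4, -0.1, 0.4]
grip_width: 85.9
```

```bash
python3 - <<'E'
from h import *
S=snap('side')
st=arm.state();print(st['tcp_pos'],st['tcp_rot'])
I=cv2.cvtColor(S['color'],cv2.COLOR_RGB2BGR)[20:170,230:400]
cv2.imwrite('pics/c3.png',cv2.resize(I,None,fx=3.5,fy=3.5,interpolation=cv2.INTER_CUBIC))
E
```

```text
[ 568.34516971 -322.25179285   98.5193686 ] [ 0.99624013  0.08660386 -0.00161214 -0.00166621]
```

View pics/c3.png

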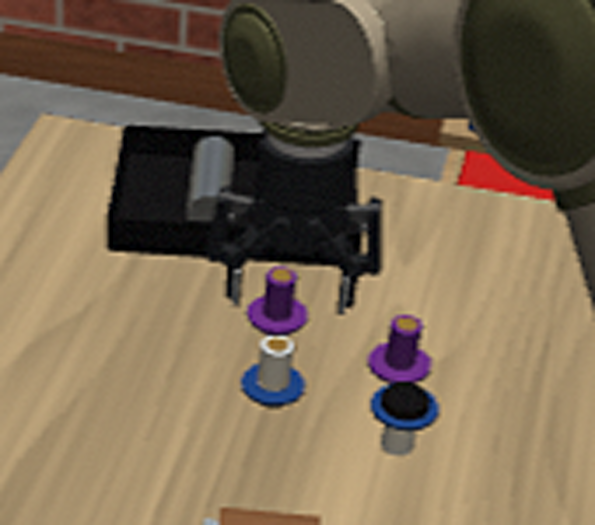

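The open fingers are at crop (235,300) and (345,310), straddling the white-collar cap at (275,345), with the purple cap clear behind it. I correct by 2 and 6 mm, descend and grip.

jog_arm --targets '[{"gripper": 0, "translation": [0.2, 0.6, 0], "turn": [0, 0, 0]}, {"gripper": 0, "translation": [0, 0, 2], "turn": [0, 0, 0]}, {"gripper": 0, "translation": [0, 0, 2], "turn": [0, 0, 0]}, {"gripper": 0, "translation": [0, 0, 2], "turn": [0, 0, 0]}, {"gripper": 0, "translation": [0, 0, 1.2], "turn": [0, 0, 0]}, {"gripper": 0, "translation": [0, 0, 0.6], "turn": [0, 0, 0]}, {"gripper": 0.5, "translation": [0, 0, 0], "turn": [0, 0, 0]}, {"gripper": 1, "translation": [0, 0, 0], "turn": [0, 0, 0]}, {"gripper": 1, "translation": [0, 0, 0], "turn": [0, 0, 0]}, {"gripper": 1, "translation": [0, 0, 0], "turn": [0, 0, 0]}, {"gripper": 1, "translation": [0, 0, 0], "turn": [0, 0, 0]}, {"gripper": 1, "translation": [0, 0, 0], "turn": [0, 0, 0]}, {"gripper": 1, "translation": [0, 0, 0], "turn": [0, 0, 0]}]' --newtons 40

```text
t: 4.75
tcp_pos: [572.6, -328.8, 23.2]
tcp_rot: [0.996, 0.087, 0.001, 0.001]
force: [-0.2, 0.9, 6.1]
grip_width: 28.9
```

jog_arm --targets '[{"gripper": 1, "translation": [0, 0, -1], "turn": [0, 0, 0]}, {"gripper": 1, "translation": [0, 0, -2], "turn": [0, 0, 0]}, {"gripper": 1, "translation": [0, 0, -3], "turn": [0, 0, 0]}, {"gripper": 1, "translation": [0, 0, -3], "turn": [0, 0, 0]}, {"gripper": 1, "translation": [-0.08, -2, 0], "turn": [0, 0, 0]}, {"gripper": 1, "translation": [-0.08, -3, 0], "turn": [0, 0, 0]}, {"gripper": 1, "translation": [-0.1, -3, 0], "turn": [0, 0, 0]}, {"gripper": 1, "translation": [-0.1, -3, 0], "turn": [0, 0, 0]}, {"gripper": 1, "translation": [-0.1, -3, 0], "turn": [0, 0, 0]}, {"gripper": 1, "translation": [-0.1, -3, 0], "turn": [0, 0, 0]}, {"gripper": 1, "translation": [-0.1, -3, 0], "turn": [0, 0, 0]}, {"gripper": 1, "translation": [-0.1, -2.5, 0], "turn": [0, 0, 0]}, {"gripper": 1, "translation": [0, -1, 0], "turn": [0, 0, 0]}, {"gripper": 1, "translation": [0, 0, 0], "turn": [0, 0, 0]}, {"gripper": 1, "translation": [0, 0, 0], "turn": [0, 0, 0]}]'

```text
t: 6.25
tcp_pos: [524.4, -99.2, 112.4]
tcp_rot: [0.996, 0.087, 0.0, 0.0]
force: [-0.5, 0.2, -0.4]
grip_width: 29.1
```

```bash
python3 - <<'E'
from h import *
S=snap('side');T=snap('top')
st=arm.state();print(st['tcp_pos'],st['tcp_rot'],st['force'],st['grip_width'])
c=lambda s,x,y,w,h,k:cv2.resize(cv2.cvtColor(s['color'][y:y+h,x:x+w],cv2.COLOR_RGB2BGR),None,fx=k,fy=k,interpolation=cv2.INTER_CUBIC)
cv2.imwrite('pics/c4.png',np.hstack([c(S,250,85,110,130,4),c(T,260,180,80,130,4)]))
E
```

```text
[524.36509236 -99.43088329 112.24437904] [9.96283706e-01 8.61321790e-02 9.67818347e-05 1.27339736e-04] [-1.16877469  0.44820166 -0.2155095 ] 28.821412512454266
```

View pics/c4.png

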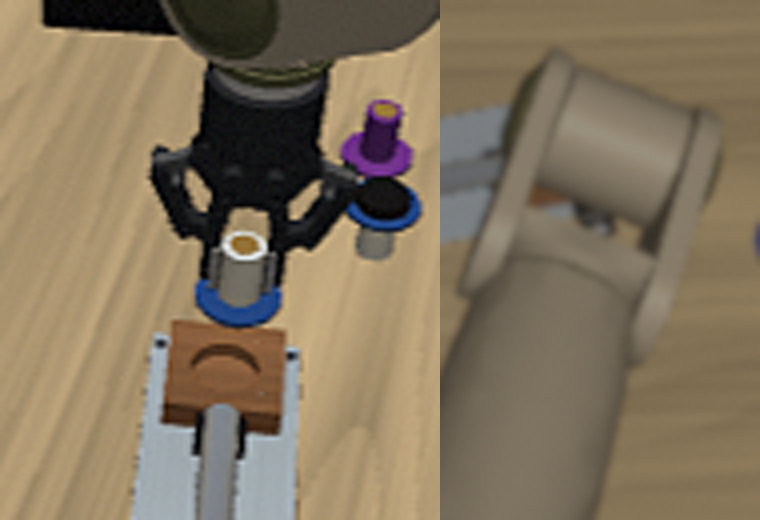

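```bash
python3 - <<'E'
from h import *
S=snap('side')
f=lambda x,y:((x+.5)/4-.5+250,(y+.5)/4-.5+85)
for n,p,z in(('collar',(244,244),147),('flange',(238.5,297),103)):print(n,onz(S,*f(*p),z).round(1))
q=[onz(S,*f(*p),32) for p in((173,321),(287,332),(281,416),(164,404))]
print(np.round(q,1),np.mean(q,0).round(1),[np.linalg.norm(q[i]-q[i-1]).round(1) for i in range(4)])
E
```

```text
collar [523.3 -99.8 147. ]
flange [521.9 -96.  103. ]
[[ 572.1 -132.2   32. ]
 [ 490.5 -146.5   32. ]
 [ 477.6  -63.9   32. ]
 [ 557.5  -50.1   32. ]] [524.4 -98.2  32. ] [np.float64(83.4), np.float64(82.9), np.float64(83.6), np.float64(81.1)]
```

Cap held upright. In the same view its axis and the pocket centre (block sides measure 81–84, should be 84) agree within about 2 mm. Now I lower it, expecting to seat at TCP z of about 45.

jog_arm --targets '[{"gripper": 1, "translation": [0.05, -0.1, 2], "turn": [0, 0, 0]}, {"gripper": 1, "translation": [0, 0, 2], "turn": [0, 0, 0]}, {"gripper": 1, "translation": [0, 0, 1], "turn": [0, 0, 0]}, {"gripper": 1, "translation": [0, 0, 0.3], "turn": [0, 0, 0]}, {"gripper": 1, "translation": [0, 0, 0.3], "turn": [0, 0, 0]}, {"gripper": 1, "translation": [0, 0, 0.3], "turn": [0, 0, 0]}, {"gripper": 1, "translation": [0, 0, 0.3], "turn": [0, 0, 0]}, {"gripper": 1, "translation": [0, 0, 0], "turn": [0, 0, 0]}, {"gripper": 1, "translation": [0, 0, 0], "turn": [0, 0, 0]}]'

```text
t: 7.3
tcp_pos: [525.1, -97.7, 50.5]
tcp_rot: [0.996, 0.087, 0.001, 0.001]
force: [3.5, -3.3, -2.9]
grip_width: 29.1
```

jog_arm --targets '[{"gripper": 1, "translation": [0.05, 0.08, 0.1], "turn": [0, 0, 0]}, {"gripper": 1, "translation": [0, 0, 0.2], "turn": [0, 0, 0]}, {"gripper": 1, "translation": [0, 0, 0.2], "turn": [0, 0, 0]}, {"gripper": 1, "translation": [0, 0, 0.1], "turn": [0, 0, 0]}, {"gripper": 1, "translation": [0, 0, 0], "turn": [0, 0, 0]}, {"gripper": 1, "translation": [0, 0, 0], "turn": [0, 0, 0]}]'

```text
t: 7.9
tcp_pos: [525.4, -98.1, 45.2]
tcp_rot: [0.996, 0.087, 0.0, 0.0]
force: [-0.6, -0.6, 8.2]
grip_width: 28.8
```

8 N upward at z = 45.2, exactly where the seated height was predicted. I release, rise and travel to the knob.

jog_arm --targets '[{"gripper": 0.5, "translation": [0, 0, 0], "turn": [0, 0, 0]}, {"gripper": 0, "translation": [0, 0, 0], "turn": [0, 0, 0]}, {"gripper": 0, "translation": [0, 0, 0], "turn": [0, 0, 0]}, {"gripper": 0, "translation": [0, 0, 0], "turn": [0, 0, 0]}, {"gripper": 0, "translation": [0, 0, 0], "turn": [0, 0, 0]}, {"gripper": 0, "translation": [0, 0, -1], "turn": [0, 0, 0]}, {"gripper": 0, "translation": [0, 0, -2.5], "turn": [0, 0, 0]}, {"gripper": 0, "translation": [0, 0, -4], "turn": [0, 0, 0]}, {"gripper": 0, "translation": [0, 0, -3], "turn": [0, 0, 0]}, {"gripper": 0, "translation": [0, -2, 0], "turn": [0, 0, 0]}, {"gripper": 0, "translation": [0, -4, 0], "turn": [0, 0, 0]}, {"gripper": 0, "translation": [0, -4, 0], "turn": [0, 0, 0]}, {"gripper": 0, "translation": [0, -4, 0], "turn": [0, 0, 0]}, {"gripper": 0, "translation": [0, -4, 0], "turn": [0, 0, 0]}, {"gripper": 0, "translation": [0, -4, 0], "turn": [0, 0, 0]}, {"gripper": 0, "translation": [0, -2.1, 0], "turn": [0, 0, 0]}, {"gripper": 0, "translation": [0, 0, 0], "turn": [0, 0, 0]}, {"gripper": 0, "translation": [0, 0, 0], "turn": [0, 0, 0]}]'

```text
t: 9.7
tcp_pos: [483.5, 139.3, 149.7]
tcp_rot: [0.996, 0.087, 0.0, 0.0]
force: [0.5, 0.1, -0.1]
grip_width: 85.7
```

```bash
python3 - <<'E'
from h import *
S=snap('side');T=snap('top')
st=arm.state();print(st['tcp_pos'],st['tcp_rot'],st['force'],st['grip_width'])
c=lambda s,x,y,w,h,k:cv2.resize(cv2.cvtColor(s['color'][y:y+h,x:x+w],cv2.COLOR_RGB2BGR),None,fx=k,fy=k,interpolation=cv2.INTER_CUBIC)
cv2.imwrite('pics/c5.png',np.hstack([c(S,250,120,110,145,4),c(T,265,180,80,145,4)]))
E
```

```text
[483.74000514 138.52043143 149.53330791] [9.96279204e-01 8.61841476e-02 1.77978045e-04 9.20423968e-05] [0.72403363 0.12091827 0.06075646] 85.95796821739697
```

View pics/c5.png

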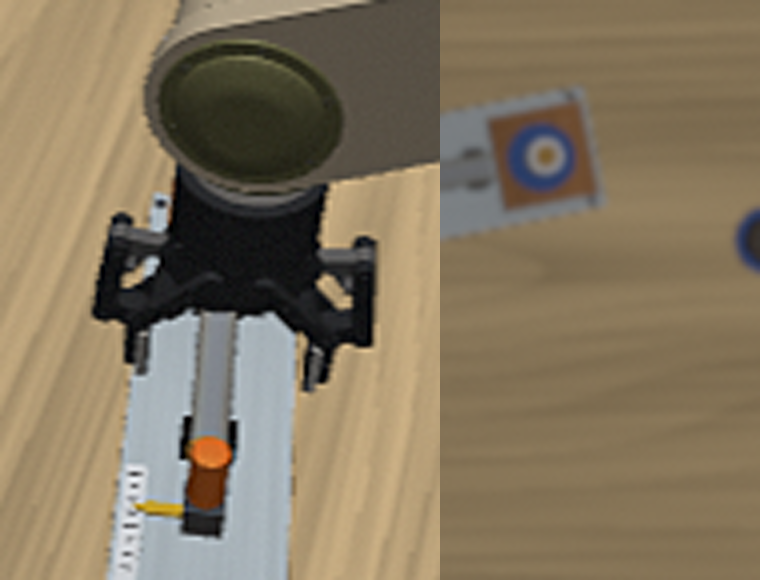

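The cap sits centred on the block in the top view, with the flange ring concentric in the brown square at crop (543,157). The gripper is clear of everything, above the knob (210,453). I descend and grip the knob.

jog_arm --targets '[{"gripper": 0, "translation": [0, 0, 2], "turn": [0, 0, 0]}, {"gripper": 0, "translation": [0, 0, 3], "turn": [0, 0, 0]}, {"gripper": 0, "translation": [0, 0, 3], "turn": [0, 0, 0]}, {"gripper": 0, "translation": [0, 0, 1.4], "turn": [0, 0, 0]}, {"gripper": 0, "translation": [0, 0, 0.5], "turn": [0, 0, 0]}, {"gripper": 0.5, "translation": [0, 0, 0], "turn": [0, 0, 0]}, {"gripper": 1, "translation": [0, 0, 0], "turn": [0, 0, 0]}, {"gripper": 1, "translation": [0, 0, 0], "turn": [0, 0, 0]}, {"gripper": 1, "translation": [0, 0, 0], "turn": [0, 0, 0]}, {"gripper": 1, "translation": [0, 0, 0], "turn": [0, 0, 0]}, {"gripper": 1, "translation": [0, 0, 0], "turn": [0, 0, 0]}, {"gripper": 1, "translation": [0, 0, 0], "turn": [0, 0, 0]}, {"gripper": 1, "translation": [0, 0, 0], "turn": [0, 0, 0]}]' --newtons 80

```text
t: 11.1
tcp_pos: [484.7, 139.5, 51.2]
tcp_rot: [0.996, 0.087, 0.002, 0.0]
force: [3.5, 1.0, 4.1]
grip_width: 22.2
```

jog_arm --targets '[{"gripper": 1, "translation": [0.05, -0.5, 0], "turn": [0, 0, 0]}, {"gripper": 1, "translation": [0, -1, 0], "turn": [0, 0, 0]}, {"gripper": 1, "translation": [0, -1, 0], "turn": [0, 0, 0]}, {"gripper": 1, "translation": [0, -1, 0], "turn": [0, 0, 0]}, {"gripper": 1, "translation": [0, -1, 0], "turn": [0, 0, 0]}, {"gripper": 1, "translation": [0, -1, 0], "turn": [0, 0, 0]}, {"gripper": 1, "translation": [0, -1, 0], "turn": [0, 0, 0]}, {"gripper": 1, "translation": [0, -1, 0], "turn": [0, 0, 0]}, {"gripper": 1, "translation": [0, -1, 0], "turn": [0, 0, 0]}, {"gripper": 1, "translation": [0, -0.5, 0], "turn": [0, 0, 0]}, {"gripper": 1, "translation": [0, 0, 0], "turn": [0, 0, 0]}, {"gripper": 1, "translation": [0, 0, 0], "turn": [0, 0, 0]}]'

```text
t: 12.3
tcp_pos: [469.1, 227.4, 51.2]
tcp_rot: [0.996, 0.087, 0.001, 0.001]
force: [1.4, -6.7, 8.8]
grip_width: 22.4
```

```bash
python3 - <<'E'
from h import *
S=snap('side');T=snap('top')
st=arm.state();print(st['tcp_pos'],st['tcp_rot'],st['force'],st['grip_width'])
c=lambda s,x,y,w,h,k:cv2.resize(cv2.cvtColor(s['color'][y:y+h,x:x+w],cv2.COLOR_RGB2BGR),None,fx=k,fy=k,interpolation=cv2.INTER_CUBIC)
cv2.imwrite('pics/c6.png',np.hstack([c(S,258,240,55,70,7),c(T,175,200,55,70,7)]))
E
```

```text
[469.12696197 227.30939837  51.18917331] [9.96216023e-01 8.69045913e-02 7.57824480e-04 8.08622089e-04] [ 0.42506928 -6.92650859  8.74427149] 22.36929868830715
```

View pics/c6.png

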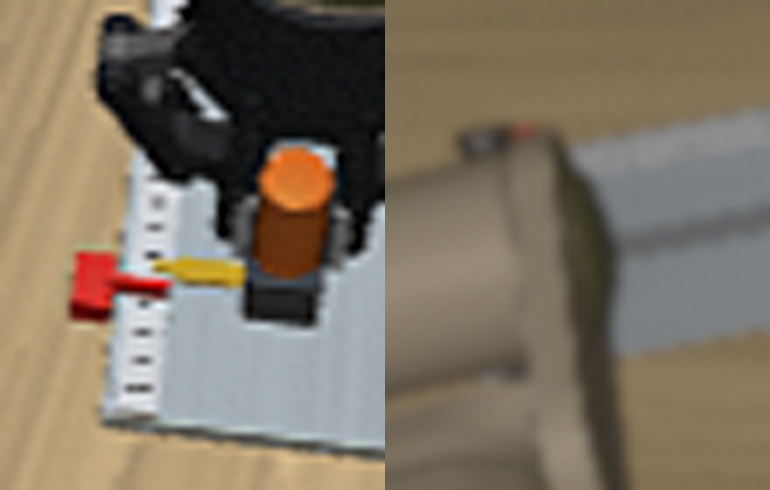

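The knob is held and the rod is out. The pointer tip is at crop (155,267), a little short of the red line (110,282)–(170,290). Casting both to gauge x.

```bash
cat > m.py <<'E'
from h import *
a=np.radians(99.9);u=np.array([np.cos(a),np.sin(a)]);v=np.array([-u[1],u[0]])
P0=np.array([524.4,-98.4])
def g(p): d=p[:2]-P0; return np.round([d@u-145,d@v],1)
def measure():
    S=snap('side'); h=cv2.cvtColor(S['color'],cv2.COLOR_RGB2HSV).astype(int)
    rgb=S['color'].astype(int); r0,r1,c0,c1=262,296,264,296
    red=np.clip(rgb[...,0]-np.maximum(rgb[...,1],rgb[...,2])-25,0,None)*((h[...,0]<8)|(h[...,0]>172))
    yel=np.clip(np.minimum(rgb[...,0],rgb[...,1])-rgb[...,2]-30,0,None)*((h[...,0]>17)&(h[...,0]<34))
    for n,w,z in(('red',red,16),('yel',yel,24)):
        for c in range(c0,c1):
            y=np.arange(r0,r1);k=w[r0:r1,c]
            if k.sum()>40: print(n,c,round((y*k).sum()/k.sum(),2),int(k.sum()),g(onz(S,c,(y*k).sum()/k.sum(),z)))
    return S
E
python3 -c "from m import *;measure()"
```

```text
red 268 282.18 350 [195.2 -68.2]
red 269 279.8 1216 [188.7 -66.6]
red 270 279.8 1209 [188.4 -64.3]
red 271 279.88 1176 [188.3 -62. ]
red 272 280.01 1226 [188.3 -59.6]
red 273 279.56 1078 [186.8 -57.4]
red 274 279.06 467 [185.2 -55.3]
red 275 279.63 243 [186.4 -52.8]
red 276 279.76 250 [186.4 -50.4]
red 277 279.98 220 [186.7 -48. ]
red 278 280.29 214 [187.2 -45.7]
red 279 280.33 238 [187.  -43.3]
red 280 280.45 272 [187. -41.]
red 281 280.29 207 [186.3 -38.7]
red 282 280.0 52 [185.2 -36.5]
yel 264 278.03 295 [190.3 -78.3]
yel 265 278.24 292 [190.5 -75.9]
yel 266 278.85 303 [191.8 -73.4]
yel 267 277.89 278 [189.  -71.5]
yel 268 277.53 227 [187.7 -69.3]
yel 269 277.71 232 [187.9 -66.9]
yel 270 278.1 229 [188.6 -64.5]
yel 271 279.32 238 [191.5 -61.8]
yel 272 277.4 193 [186.1 -60.1]
yel 273 269.62 138 [165.2 -60.1]
yel 274 269.24 150 [163.8 -57.9]
yel 275 265.19 70 [152.5 -56.7]
yel 280 277.44 108 [183.8 -41.6]
yel 281 277.51 128 [183.6 -39.3]
yel 282 277.64 132 [183.7 -37. ]
yel 283 277.9 243 [184.  -34.6]
yel 284 277.9 269 [183.8 -32.3]
yel 285 277.93 269 [183.5 -30. ]
yel 286 278.08 299 [183.6 -27.7]
yel 287 278.21 300 [183.6 -25.3]
yel 288 278.27 285 [183.5 -23. ]
yel 289 278.32 298 [183.3 -20.7]
yel 290 278.52 302 [183.5 -18.3]
yel 291 278.8 287 [183.9 -16. ]
yel 292 278.88 196 [183.8 -13.7]
```

Pointer at gauge x about 183.6 and the mark at about 186.8 in the same view, so I pull about 3.2 mm more.

jog_arm --targets '[{"gripper": 1, "translation": [0, -0.16, 0], "turn": [0, 0, 0]}, {"gripper": 1, "translation": [0, -0.16, 0], "turn": [0, 0, 0]}, {"gripper": 1, "translation": [0, 0, 0], "turn": [0, 0, 0]}, {"gripper": 1, "translation": [0, 0, 0], "turn": [0, 0, 0]}, {"gripper": 1, "translation": [0, 0, 0], "turn": [0, 0, 0]}]'

```text
t: 12.95
tcp_pos: [468.6, 230.4, 51.2]
tcp_rot: [0.996, 0.087, 0.001, 0.001]
force: [1.5, -7.6, 9.0]
grip_width: 22.3
```

```bash
python3 - <<'E' | grep -E "(red|yel) (27[5-9]|28.|29.)|S"
from m import *
S=measure();st=arm.state();print('S',st['tcp_pos'],g(np.array(st['tcp_pos'])),st['force'],st['t'],st['grip_width'])
for n,z,y in(('mark',16,-40),('tip',24,-44),('tip',24,-40),('t26',26,-40),('t22',22,-40)):print('S',n,proj(S,[*(P0+u*(186.8+145)+v*y),z]).round(2))
c=cv2.cvtColor(S['color'],cv2.COLOR_RGB2BGR)[240:310,255:325]
cv2.imwrite('pics/c7.png',cv2.resize(c,None,fx=8,fy=8,interpolation=cv2.INTER_CUBIC))
E
```

```text
red 275 279.64 244 [186.4 -52.8]
red 276 279.76 251 [186.4 -50.4]
red 277 279.99 218 [186.7 -48. ]
red 278 280.31 210 [187.3 -45.6]
red 279 280.22 251 [186.7 -43.4]
red 280 280.47 265 [187.1 -41. ]
red 281 280.28 172 [186.2 -38.7]
yel 275 264.97 70 [151.9 -56.8]
yel 280 278.62 125 [186.8 -41.3]
yel 281 278.82 110 [187.1 -39. ]
yel 282 278.88 104 [186.9 -36.7]
yel 283 279.01 271 [186.9 -34.3]
yel 284 279.03 298 [186.7 -32. ]
yel 285 279.11 286 [186.6 -29.7]
yel 286 279.26 279 [186.7 -27.4]
yel 287 279.32 293 [186.5 -25.1]
yel 288 279.46 292 [186.6 -22.7]
yel 289 279.75 258 [187.  -20.4]
yel 290 279.89 262 [187.1 -18. ]
yel 291 279.94 287 [186.9 -15.7]
yel 292 279.96 200 [186.7 -13.4]
S [468.58252637 230.39404655  51.18526267] [188.5  -1.5] [ 1.06402893 -7.81086245 10.20309678] 13.0 22.30927123674786
S mark [280.43 280.42]
S tip [278.86 278.46]
S tip [280.57 278.67]
S t26 [280.61 278.22]
S t22 [280.54 279.11]
```

View pics/c7.png

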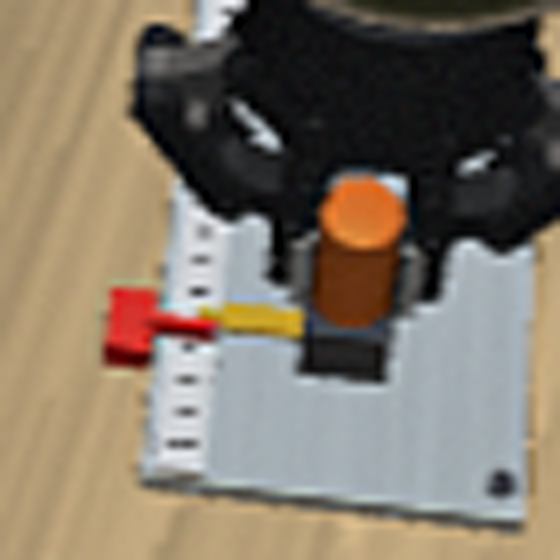

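The pointer, in line with the red line at crop (205,325), measures 186.8 against the mark's 186.7. As a cross-check I measure the home-to-mark distance in the first, unobstructed pictures against the TCP travel of 92.3 mm.

```bash
python3 - <<'E'
from m import *
for n,roiR,roiY in(('side',(275,281,276,285),(284,296,240,253)),('top',(193,196,220,226),(220,224,220,229))):
    s=snap(n); rgb=cv2.cvtColor(cv2.imread(f'pics/{n}0.png'),cv2.COLOR_BGR2RGB).astype(int)
    red=np.clip(rgb[...,0]-np.maximum(rgb[...,1],rgb[...,2])-(25 if n=='side' else 45),0,None)
    yel=np.clip(np.minimum(rgb[...,0],rgb[...,1])-rgb[...,2]-(50 if n=='side' else 35),0,None)
    for k,w,z,(c0,c1,r0,r1) in(('red',red,16,roiR),('yel',yel,24,roiY)):
        W=w[r0:r1,c0:c1];
        if n=='side':
            y=np.arange(r0,r1)
            for c in range(c0,c1):
                q=w[r0:r1,c]
                if q.sum()>40: print(n,k,c,g(onz(s,c,(y*q).sum()/q.sum(),z)))
        else:
            x=np.arange(185,230)
            for r in range(214,232):
                q=w[r,c0-3:c1+3];xx=np.arange(c0-3,c1+3)
                if q.sum()>15: print(n,k,r,q.sum(),g(onz(s,(xx*q).sum()/q.sum(),r,z)))
st=arm.state();print(st['tcp_pos'],st['t'])
E
```

```text
side red 275 [186.4 -52.8]
side red 276 [186.4 -50.4]
side red 277 [186.7 -48.1]
side red 278 [187.2 -45.7]
side red 279 [186.8 -43.3]
side red 280 [187. -41.]
side yel 284 [ 94.9 -40.6]
side yel 285 [ 94.7 -38.1]
side yel 286 [ 95.3 -35.6]
side yel 287 [ 94.2 -33.2]
side yel 288 [ 94.2 -30.7]
side yel 289 [ 94.9 -28.2]
side yel 290 [ 94.8 -25.7]
side yel 291 [ 94.8 -23.2]
side yel 292 [ 94.6 -20.8]
side yel 293 [ 94.4 -18.3]
side yel 294 [ 94.2 -15.9]
side yel 295 [ 93.3 -13.5]
top red 218 48 [189.4 -67. ]
top red 219 185 [191.5 -63.7]
top red 220 223 [192.7 -60.3]
top red 221 132 [194.1 -57. ]
top red 222 16 [193.5 -53.2]
top yel 224 24 [ 96.2 -27.1]
top yel 225 24 [ 96.5 -23.6]
top yel 226 21 [ 96.7 -20. ]
top yel 229 20 [98.1 -9.5]
top yel 230 78 [99.4 -6.1]
top yel 231 116 [100.1  -2.7]
[468.57389064 230.42097211  51.19464064] 13.1
```

```bash
python3 - <<'E'
from m import *
S=snap('side');f=lambda x,y:((x+.5)/8-.5+255,(y+.5)/8-.5+240)
for p in((145,472),(330,490),(524,512)):print('end top edge',g(onz(S,*f(*p),10)))
gray=cv2.cvtColor(S['color'],cv2.COLOR_RGB2GRAY)
for c in(290,298,306,312):print(c,gray[296:312,c],[g(onz(S,c,r,10))[0] for r in(298,302,306)])
print('black block front-top edge z43 (true x knob+13)',[g(onz(S,*f(*p),43)) for p in((305,340),(385,348))])
# far end, block back edge x=-187 z=32 from original
f4=lambda x,y:((x+.5)/3.8-.5+255,(y+.5)/3.8-.5+155)
for p in((145,38),(252,48)):print('block back',g(onz(S,*f4(*p),32)))
print('block front',[g(onz(S,*f4(*p),32)) for p in((136,121),(249,131))])
E
```

```text
end top edge [231.9 -53. ]
end top edge [230.5  -0.4]
end top edge [230.   54.4]
290 [173 170 171 169 175 168  83 149 166 162 160 160 160 159 162 162] [np.float64(225.3), np.float64(235.2), np.float64(244.9)]
298 [172 172 175 172 175 177 157  82 169 190 179 181 176 169 171 163] [np.float64(222.9), np.float64(232.8), np.float64(242.5)]
306 [168 170 169 168 170 171 174 149  79 138 179 176 174 176 176 175] [np.float64(220.5), np.float64(230.4), np.float64(240.1)]
312 [168 169 167 169 168 167 171 175 102  96 178 171 168 168 169 167] [np.float64(218.7), np.float64(228.6), np.float64(238.3)]
black block front-top edge z43 (true x knob+13) [array([202.9, -11.8]), array([202.4,  10.7])]
block back [-187.5  -41.5]
block back [-187.9   40.4]
block front [array([-99.8, -41.2]), array([-101.2,   41. ])]
```

The near plate end reads about 233 (true value 235), so the side camera reads about 2 mm low there for every feature. The pointer-to-mark comparison in that view still holds: both read 186.8, image travel is 92.1 and TCP travel 92.3. I do a last check that the cap is unmoved, then hand in.

```bash
python3 - <<'E'
from m import *
for n,(x0,y0,x1,y1),ps in(('top',(270,200,310,235),((0,0),)),('side',(285,140,330,195),((0,0),))):
    s=snap(n);h=cv2.cvtColor(s['color'],cv2.COLOR_RGB2HSV);m=np.zeros(h.shape[:2],np.uint8)
    m[y0:y1,x0:x1]=cv2.inRange(h,np.array((100,110,40)),np.array((125,255,255)))[y0:y1,x0:x1]
    pt=cv2.findNonZero(m)
    if pt is None: print(n,'not visible');continue
    x,y,w,hh=cv2.boundingRect(pt);print(n,len(pt),x,y,w,hh,g(onz(s,x+w/2-.5,y+hh/2-.5,34.5)))
st=arm.state();print(st['tcp_pos'],st['force'],st['grip_width'],st['t'])
arm.sign_off()
E
```

```text
top 80 283 212 15 15 [-144.     1.6]
side not visible
[468.56082159 230.40571907  51.16408894] [ 1.04253133 -7.22310132  8.78131974] 22.365104640117043 13.25
the job is handed in; nothing more can be done
```

The job is handed in, at about 13 s of the 42 s allowed: the cap is seated and released, and the gripper is still holding the knob at the red mark.

- **Cap:** I gripped the rim-down cap by its collar and lowered it into the pocket. It came down at z = 45.2 mm, the height I had predicted for fully home, with about 8 N upward. The last top view put its flange about 2 mm from the pocket centre, which is within the calibration. In the side view the flange was hidden behind the arm, so that second check could not be made.
- **Knob:** I pulled the rod out about 92 mm, and the pointer and mark read 186.8 and about 186.8 mm in the same side view. Pointer travel was 92.1 mm by image and 92.3 mm by the arm, and the grip held steadily at about 7–8 N of spring pull.
- **Disagreements:** The side camera reads about 2 mm low near the gauge's outer end. That affects the pointer and mark alike, so I trusted their difference. The coarse top view put the mark a few millimetres further out (rough estimate 94.7 mm from home). I went with the finer side view.

The spare cap, tin, screwdriver and purple caps were not touched.

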